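# Seat a steel tab in the drilling fixture

### The arm

A 6-joint arm with a two-finger parallel gripper is mounted at the origin on the work surface. World frame = base frame: x ahead of the robot, y to its left, z up, the work surface at z = 0. Lengths are in mm, angles in rad, forces in N, time in s.
With the tool pointing down it reaches from about 400 to 925 mm from the base axis. Payload 12.5 kg.
Tool frame: the origin (TCP) lies at the very end of the fingers, on their centre line; the grasp point (between the pads) lies 19 mm behind it; y points along the fingers, z is the direction in which the jaws open and shut, and the axes are right-handed (so a half turn about y gives the same grasp; the last joint's range is limited). The gripper opens to 95 mm and grips with 3 to 60 N. Pads are 20 mm wide; open, the fingers measure 119 mm over their backs; the gripper's body (75 mm by 180 mm) begins 59 mm behind the grasp point.
Start: joints at [1.123, 0.491, 1.559, -0, 1.092, -0.106], TCP at [209.474, 588.87, 214.661] pointing down, gripper open.
Joint ranges: [-3.1, 3.1], [-0.84, 2.19], [0.05, 2.79], [-1.13, 4.28], [0.06, 2.93], [-2.69, 2.69]. Speed limits (rad/s): [2.22, 2.22, 2.79, 3.14, 3.14, 3.14].

### API

Orientations are given as [roll, pitch, yaw] about the fixed x, y, z axes, in that order (R = Rz(yaw) Ry(pitch) Rx(roll)).
In Python, from cell import * gives the robot as it stands. The module is installed in compiled form; this text tells all that it offers.
- The arm moves only by the shell command python3 -m jog 'ROWS'. ROWS is a JSON object of lists of equal length, an entry for each row: "dp": the shift along the tool's x, y, z in m, a list of three; "rot": the turn, a rotation vector about the tool's x, y, z in rad, a list of three; "claw": the finger opening in m, from 0 to 0.0951. In form: {"dp": [[x, y, z], ...], "rot": [[wx, wy, wz], ...], "claw": [claw, ...]}. A call has 1 to 12 rows; each row is the pose to reach, as a shift and turn from the pose commanded when the call began, along the tool's axes at that moment; what a row does not reach only later rows make up. A row lasts 1/10 s, in which the tool goes at most 50 mm and 8.59 degrees, less where a joint would pass 70% of its speed; a pose out of reach is approached as far as the arm can. A call with a gripper value outside its range is refused whole. The fingers move at their own pace and stop on an object; the grip force is fixed at half the most. Time passes only in rows, so rows that repeat a pose let the fingers close. It gives the time, the measured TCP pose, the force and the opening at its end, in the units of the state.
- state(): the state, without advancing time (a new reading comes with each control period).
- read_camera(name): name is "scene" or "top" or "wrist"; returns the picture (420x560x3 uint8, red, green, blue); there is no depth.
- camera_info(name): a dict with "fx", "fy", "cx", "cy" (pixels), "eye" and "rotation" of the camera in the world. Camera axes: x right, y down, z forward; pixel columns grow to the right and rows downward; lengths in mm; the calibration is good to about 2 mm. A picture is of the moment at which its call begins: read the wrist's pose just before it. camera_info takes no time and is no camera call; for the wrist camera it gives the pose at the moment of the call.
- job_done(): hands the job in, once; it reports no verdict.
The state is a dict: "t": time; "joints": joint angles; "qvel": joint speeds; "tau": joint torques, N m; "eef_pos": TCP position; "tcp_rot": TCP orientation; "ft_force": force on the tool from outside, world axes, zero at the start; "moment": the same for the moment, N m; "opening": opening from 0.0 (shut) to 1.0 (fully open).
Only numpy, scipy, OpenCV 4.12 (cv2) and the standard library are available. Lean on these libraries where they do the work, as an engineer would, in place of code of your own. Each camera call takes 0.05 s, during which the arm holds its last target. There are 200 camera calls.

### The job

Without pinching or lifting it, push the drilled rectangular steel tab flat against the long rail of the fixture while it is still short of the pocket, then keep it against the rail as you slide it along into the corner pocket, until it sits snug against both the rail and the end stop. Let go and leave the other things on the bench where they are.

Things in the scene. Friction and masses are not known exactly. Their poses are not given: they have to be found in the camera images.
- tab: Loose bright steel tab: flat rectangular block, 46 mm (x) by 70 mm (y) by 16 mm thick, 16 mm through hole in its middle, 0.25 to 0.5 kg. Origin: centre of its underside, z up. Starts flat on the base plate, long side within 0.4 rad of the rail's direction, 30 to 100 mm clear of the rail, well before the pocket. Slides under a push of a few newtons.
- fixture: Fixed drilling fixture, position and yaw (within 0.4 rad) vary. Dark steel base plate 12 mm thick, x -120 to +100 mm, y -180 to +150 mm; origin on the bench surface under it, z up. On it stand three aluminium bars 18 mm high (tops 30 mm above the bench): rail, end stop and keeper, forming a corner pocket.
- rail (a point): Point on the rail's inner face, halfway along it, at the base plate's top; 70, -15, 12 mm from the fixture's origin, axes as the fixture's. The rail runs along y, 160 mm to either side of this point, is 25 mm wide, and its straight inner face looks to -x.
- keeper (a point): Free end of the keeper, a short bar parallel to the rail: the edge facing the rail, at the base plate's top; 19, 85, 12 mm from the fixture's origin. The keeper runs 35 mm from here in +y to the end stop and is 12 mm wide (towards -x). The pocket lies between it and the rail: 51 mm wide, 35 mm deep, open towards -y; a seated tab sticks out by 35 mm.
- corner (a point): Inner corner of the pocket at the base plate's top, where the inner faces of rail and end stop meet; 70, 120, 12 mm from the fixture's origin, axes as the fixture's (+x into the rail, +y into the 25 mm wide end stop). A tab snug in the corner has its origin at x -23, y -35, z 0 mm from here, its y axis along the rail, either way round.
- offcut: Loose round steel bar offcut, 32 mm diameter, 45 mm high, standing on the base plate beyond the keeper, away from the rail. Not to be disturbed. Origin: centre of its underside.
- hammer: Loose hammer lying on the bench to one side of the fixture, about 250 to 280 mm long along its x, not to be disturbed.
- tin: Loose closed round tin, 72 mm diameter, 90 mm high, standing on the bench on the other side of the fixture from the hammer, not to be disturbed. Origin: centre of its underside.
Mind the look-alikes: they are no part of the job. Leave any blue or green look-alike of the tab alone.

How it is judged (in metres and radians):
On the way:
1. the tab lies flat against the rail (gap under 3 mm, square within 0.06 rad), still short of the pocket (x of tab in the frame of corner above -0.026 m and y of tab in the frame of corner below -0.085 m and angle between the x axis of tab and the x axis of fixture, either way round below 0.06 rad), for 0.2 s.
At the end, for the whole second after the job is handed in: The tab lies flat on the base plate, at rest and released, in the corner pocket: within 3 mm of touching the rail and within 3 mm of touching the end stop, square to them within 0.06 rad; offcut and tin within 15 mm and hammer within 20 mm of where they stood (x of tab in the frame of corner between -0.026 and -0.02 m and y of tab in the frame of corner between -0.038 and -0.032 m and angle between the x axis of tab and the x axis of fixture, either way round below 0.06 rad and z of tab in the frame of corner below 0.003 m and angle between tab's own z axis and vertical below 0.06 rad and linear speed of tab below 0.01 m/s and distance of each of offcut, tin from where it was at the start of the episode below 0.015 m and distance of hammer from where it was at the start of the episode below 0.02 m).
It fails at once if the tab is lifted (6 mm off the plate) or tipped (z of tab in the frame of corner above 0.006 m or angle between tab's own z axis and vertical above 0.2 rad).
It fails at once if the tab leaves the plate or goes over the edge (z of tab in the frame of corner below -0.006 m).
It fails at once if near the pocket the tab is more than 10 mm off the rail (y of tab in the frame of corner above -0.085 m and not (x of tab in the frame of corner above -0.033 m)).
It fails at once if offcut, hammer or tin is disturbed (distance of any of offcut, tin from where it was at the start of the episode above 0.015 m or distance of hammer from where it was at the start of the episode above 0.02 m or angle between any of offcut, tin's own z axis and vertical above 0.4 rad).
It also fails if it takes over 58 s, if anything falls off the work surface, if the arm or the gripper's body presses on something with over 40 N, if the wrist force passes 120 N, or if a joint passes its speed limit or range.

## Working session

There is one attempt and no reset: what is moved stays moved. The work goes in short steps, Python scripts to look and compute and a shell command to move; the robot and the scene stay as the last step left them, time stands still between calls to the robot, and variables do not carry over. Pictures are saved under pics/ and viewed, on a budget of 10 in all, crops included, one or two more only if the job needs it, and the job is handed in when it is done.

```bash
mkdir -p pics
python3 - <<'E'
from cell import *
import cv2,numpy as np
a=read_camera("top");b=read_camera("scene")
for n,i in(("top",a),("scene",b)):
    cv2.imwrite(f"pics/{n}0.png",i[:,:,::-1]);c=camera_info(n);print(n,c)
print(state())
E
```

```text
top {'fx': 415.2337132730477, 'fy': 415.2337132730477, 'cx': 284.7663324325532, 'cy': 211.91727955591793, 'eye': array([ 386.59577501,    7.43182929, 1149.03281056]), 'rotation': array([-2.9658269 , -0.01238977, -1.55504718])}
scene {'fx': 384.1494381504954, 'fy': 384.1494381504954, 'cx': 277.4644420036741, 'cy': 211.47319806767345, 'eye': array([1283.62940137,  461.59836151,  651.24060365]), 'rotation': array([-2.20042304, -0.01746793,  2.17367809])}
{'t': 0.1, 'joints': array([ 1.12334444e+00,  4.91466978e-01,  1.55936226e+00, -1.56314769e-05,
        1.09169630e+00, -1.05559004e-01]), 'qvel': array([ 0.00074365, -0.00040436,  0.0004858 , -0.00081028, -0.00096418,
       -0.00168008]), 'tau': array([ 4.27892403e-03, -6.13624549e+01, -2.58603036e+01,  6.94208918e-02,
        4.70032543e-02, -4.95170309e-05]), 'eef_pos': array([209.41465105, 588.65815245, 214.14929081]), 'tcp_rot': array([-1.57172548e+00,  8.45040396e-05, -3.41885707e-01]), 'ft_force': array([ 0.39566759, -0.30575021, -0.1391368 ]), 'moment': array([-0.05546323, -0.00220747, -0.05231234]), 'opening': 0.9979579466305376}
```

View pics/top0.png

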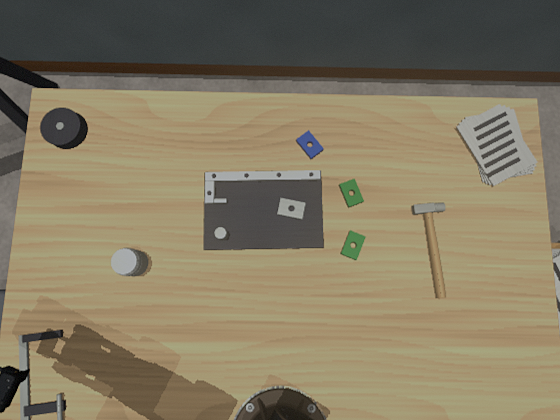

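View pics/scene0.png

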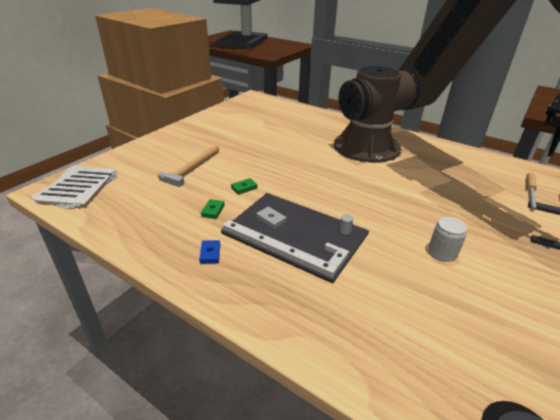

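The scene and top views agree. In the top view the candidates are: bright steel tab (291,208) on the plate, blue (310,145), green (351,193) and green (352,245) on the bench. I choose the grey one on the plate. The rail runs along the top edge at (205-321,175), the end stop is at (210,187), the keeper at (215,201), the offcut at (221,233) and the tin at (128,262). The hammer is at (435,250).

```bash
cat > h.py <<'E'
from cell import *
import cv2,numpy as np
from scipy.spatial.transform import Rotation as R
def ray(c,uv,z):
    uv=np.atleast_2d(uv).astype(float)
    d=np.c_[(uv[:,0]-c['cx'])/c['fx'],(uv[:,1]-c['cy'])/c['fy'],np.ones(len(uv))]
    d=R.from_euler('xyz',c['rotation']).apply(d); e=np.array(c['eye'])
    return (e+d*((z-e[2])/d[:,2])[:,None])[:,:2]
def proj(c,p):
    q=R.from_euler('xyz',c['rotation']).inv().apply(np.atleast_2d(p)-np.array(c['eye']))
    return q[:,:2]/q[:,2:]*[c['fx'],c['fy']]+[c['cx'],c['cy']]
E
python3 - <<'E'
from h import *
a=cv2.imread("pics/top0.png");c=camera_info("top")
h=cv2.cvtColor(a,cv2.COLOR_BGR2HSV)
x0,y0,x1,y1=195,160,335,260
m=((h[...,1]<60)&(h[...,2]>105)).astype(np.uint8)
m2=np.zeros_like(m);m2[y0:y1,x0:x1]=m[y0:y1,x0:x1]
for k in cv2.findContours(m2,0,2)[0]:
    if cv2.contourArea(k)<40: continue
    r=cv2.minAreaRect(k);print(cv2.contourArea(k),r)
    for z in(28,30,57): print(z,ray(c,cv2.boxPoints(r),z).round(1).tolist())
pl=np.zeros_like(m);pl[y0:y1,x0:x1]=((h[...,2]<80)|(m>0))[y0:y1,x0:x1]
k=max(cv2.findContours(pl,0,2)[0],key=cv2.contourArea);r=cv2.minAreaRect(k);print('plate',r,ray(c,cv2.boxPoints(r),12).round(1).tolist())
cv2.imwrite("pics/crop1.png",cv2.resize(a[y0:y1,x0:x1],None,fx=5,fy=5,interpolation=2))
E
```

```text
100.5 ((220.0, 232.5), (11.0, 12.0), 90.0)
28 [[540.8, 188.4], [541.4, 155.8], [511.3, 154.6], [510.8, 187.0]]
30 [[540.5, 188.1], [541.1, 155.6], [511.1, 154.4], [510.6, 186.7]]
57 [[536.8, 183.7], [537.4, 152.0], [508.1, 150.8], [507.6, 182.4]]
407.5 ((291.0, 208.00001525878906), (25.887325286865234, 17.258216857910156), 11.309932708740234)
28 [[579.9, 18.9], [627.5, 10.5], [614.5, -59.7], [567.1, -50.8]]
30 [[579.6, 18.9], [627.0, 10.5], [614.0, -59.6], [566.7, -50.7]]
57 [[574.9, 18.6], [621.2, 10.4], [608.6, -58.0], [562.4, -49.3]]
1216.0 ((261.8936767578125, 184.47926330566406), (31.114830017089844, 117.57411193847656), 86.98721313476562)
28 [[694.5, 227.7], [718.7, -99.3], [629.8, -103.9], [606.5, 218.8]]
30 [[693.9, 227.3], [718.1, -99.1], [629.3, -103.7], [606.1, 218.4]]
57 [[686.5, 222.0], [710.1, -96.5], [623.5, -101.0], [600.8, 213.3]]
plate ((263.00482177734375, 209.29501342773438), (77.9239501953125, 117.7874526977539), 89.06080627441406) [[701.1, 227.8], [713.1, -105.0], [492.1, -108.6], [481.4, 213.4]]
```

View pics/crop1.png

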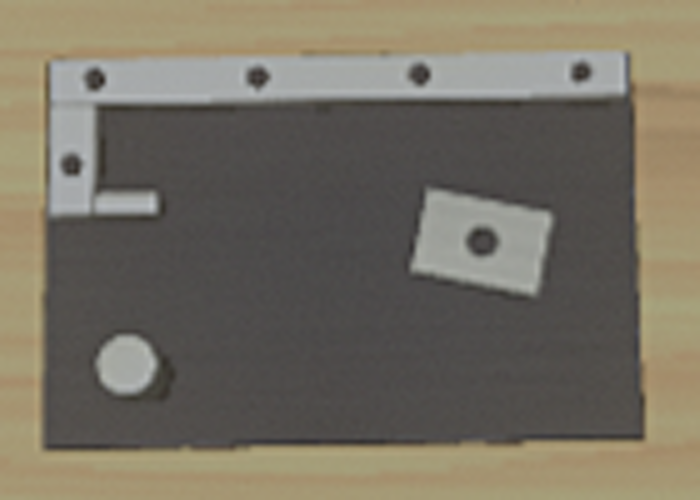

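The crop confirms the grey tab with a hole, yawed about 10° to the rail and on the dark plate. I'll move to a hover behind it (-x side) and look with the wrist camera.

```bash
python3 -m jog '{"dp":[[0.497,0,-0.471],[0.497,0,-0.471],[0.497,0,-0.471],[0.497,0,-0.471],[0.497,0,-0.471],[0.497,0,-0.471],[0.497,0,-0.471],[0.497,0,-0.471],[0.497,0,-0.471],[0.497,0,-0.471],[0.497,0,-0.471],[0.497,0,-0.471]],"rot":[[0,-0.37,0],[0,-0.37,0],[0,-0.37,0],[0,-0.37,0],[0,-0.37,0],[0,-0.37,0],[0,-0.37,0],[0,-0.37,0],[0,-0.37,0],[0,-0.37,0],[0,-0.37,0],[0,-0.37,0]],"claw":[0.03,0.03,0.03,0.03,0.03,0.03,0.03,0.03,0.03,0.03,0.03,0.03]}'
python3 - <<'E'
from h import *
c=camera_info("wrist");s=state();print(c,s['eef_pos'],s['tcp_rot'])
c=camera_info("wrist");a=read_camera("wrist");cv2.imwrite("pics/w0.png",a[:,:,::-1])
E
```

```text
t: 1.3
eef_pos: [481.5, 52.9, 214.6]
tcp_rot: [-1.571, 0.0, 0.028]
ft_force: [1.0, 1.4, 0.2]
opening: 0.316
{'fx': 372.44051663697076, 'fy': 372.44051663697076, 'cx': 281.4428971743208, 'cy': 215.20085418349836, 'eye': array([404.63447175,  49.69832816, 383.73004664]), 'rotation': array([ 2.86508947e+00, -2.76737406e-04,  1.59838571e+00])} [481.465825    52.89424192 214.59566033] [-1.57063767e+00  6.02022572e-05  2.80496011e-02]
```

View pics/w0.png

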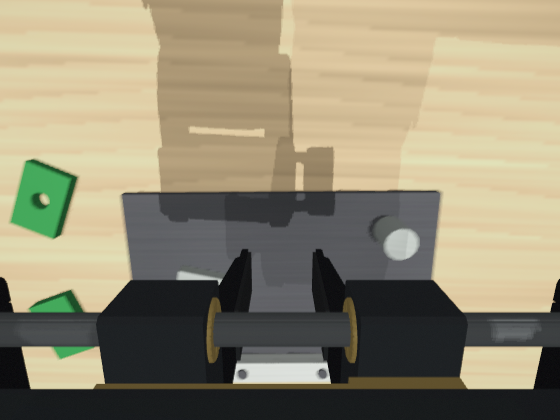

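The wrist view has -x up, so the fingers hide the rail side. The plate's near edge is at row 192, the offcut at (400,243), and the tab is barely visible at (200,278). I'll shift +200 mm in x for a clear close view of the whole fixture.

```bash
python3 -m jog '{"dp":[[0.2,0,0],[0.2,0,0],[0.2,0,0],[0.2,0,0],[0.2,0,0],[0.2,0,0],[0.2,0,0]],"rot":[[0,0,0],[0,0,0],[0,0,0],[0,0,0],[0,0,0],[0,0,0],[0,0,0]],"claw":[0.03,0.03,0.03,0.03,0.03,0.03,0.03]}'
python3 - <<'E'
from h import *
c=camera_info("wrist");a=read_camera("wrist");cv2.imwrite("pics/w1.png",a[:,:,::-1])
import pickle;pickle.dump(c,open("w1.pkl","wb"));print(c['eye'],c['rotation'])
E
```

```text
t: 2.05
eef_pos: [679.8, 60.7, 214.4]
tcp_rot: [-1.571, 0.001, 0.028]
ft_force: [-0.9, 0.3, 0.1]
opening: 0.318
[603.18006487  57.51596712 383.62555826] [ 2.86622565e+00 -2.58940527e-04  1.59869265e+00]
```

View pics/w1.png

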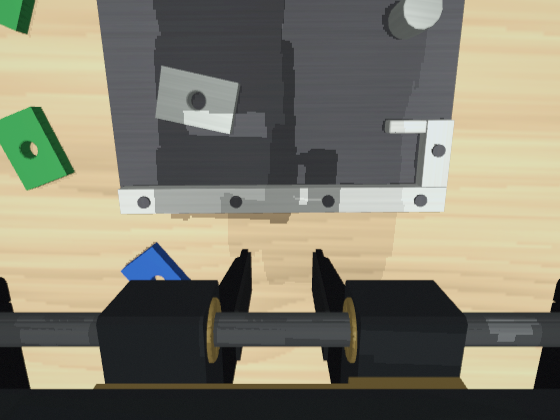

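The clear view shows tab corners (163,66), (239,83), (231,133) and (156,117). The rail's inner top edge runs (120,189)-(422,186), with the pocket corner at (421,187) and the keeper tip at (386,127). The offcut is at (420,10).

Run:
```python
from h import *
import pickle;c=pickle.load(open("w1.pkl","rb"))
a=cv2.imread("pics/w1.png");g=cv2.cvtColor(a,cv2.COLOR_BGR2GRAY)
# rail bolt holes refine
H=[]
for u,v in((144,202),(236,202),(328,201),(421,200)):
    w=g[v-9:v+10,u-9:u+10]; m=(w<75).astype(np.uint8);M=cv2.moments(m,True);H.append((u-9+M['m10']/M['m00'],v-9+M['m01']/M['m00']))
Hw=ray(c,H,30);print(np.round(H,1).tolist(),Hw.round(1).tolist())
# rail inner edge: strongest gradient per column
e=[]
for u in list(range(165,240,4))+list(range(300,410,4)):
    col=cv2.GaussianBlur(g,(3,3),0)[178:197,u].astype(int);d=np.diff(col);e.append((u,178.5+d.argmax()))
ew=ray(c,e,30)
p=np.polyfit(ew[:,1],ew[:,0],1);r=np.abs(ew[:,0]-np.polyval(p,ew[:,1]));k=r<3;p=np.polyfit(ew[k,1],ew[k,0],1)
print('rail x=a*y+b',p,k.sum(),len(k),'hole slope',np.polyfit(Hw[:,1],Hw[:,0],1))
t=cv2.cornerSubPix(g,np.float32([(163,66),(239,83),(231,133),(156,117)]).reshape(-1,1,2),(4,4),(-1,-1),(3,30,.01)).reshape(-1,2)
tw=ray(c,t,28);print('tab',t.tolist(),tw.round(1).tolist(),tw.mean(0),np.linalg.norm(tw-np.roll(tw,-1,0),axis=1))
print('corner,keeper tip top',ray(c,[(421,187),(386,133)],30))
s=state();print(s['eef_pos'],s['tcp_rot'])
```

```text
[[147.2, 198.8], [235.5, 201.3], [327.7, 200.7], [415.2, 198.0]] [[690.0, -70.8], [690.2, 15.1], [687.1, 105.1], [682.0, 190.2]]
rail x=a*y+b [-2.41887834e-02  6.75925911e+02] 44 47 hole slope [-3.10920028e-02  6.89221594e+02]
tab [[160.80606079101562, 65.11842346191406], [237.96075439453125, 82.65158081054688], [229.025634765625, 133.8463592529297], [155.767822265625, 117.829833984375]] [[567.7, -50.9], [580.6, 17.8], [626.0, 9.2], [613.4, -58.3]] [596.93334215 -20.53502184] [69.82916085 46.22073351 68.67134862 46.25120141]
corner,keeper tip top [[671.00304742 194.37626056]
 [621.04550651 155.25689532]]
[679.84313235  60.73776325 214.9168411 ] [-1.57070562e+00  3.87828848e-04  2.83577571e-02]
```

```bash
python3 -m jog '{"dp":[[-0.152,0,-0.077],[-0.152,0,-0.077],[-0.152,0,-0.077],[-0.152,0,-0.077],[-0.152,0,-0.077],[-0.152,0.15,-0.077],[-0.152,0.15,-0.077],[-0.152,0.15,-0.077],[-0.152,0.18,-0.077],[-0.152,0.196,-0.077],[-0.152,0.196,-0.077],[-0.152,0.196,-0.077]],"rot":[[0,0,0],[0,0,0],[0,0,0],[0,0,0],[0,0,0],[0,0,0],[0,0,0],[0,0,0],[0,0,0],[0,0,0],[0,0,0],[0,0,0]],"claw":[0.03,0.03,0.03,0.03,0.03,0.03,0.03,0.03,0.03,0.03,0.03,0.03]}'
```

```text
t: 3.3
eef_pos: [531.6, -20.4, 19.2]
tcp_rot: [-1.571, -0.001, 0.029]
ft_force: [0.3, 0.9, 0.9]
opening: 0.314
```

```bash
python3 -m jog '{"dp":[[0.007,0,0],[0.014,0,0],[0.021,0,0],[0.028,0,0],[0.035,0,0],[0.042,0,0],[0.049,0,0],[0.056,0,0],[0.063,0,0],[0.07,0,0],[0.076,0,0],[0.08,0,0]],"rot":[[0,0,0],[0,0,0],[0,0,0],[0,0,0],[0,0,0],[0,0,0],[0,0,0],[0,0,0],[0,0,0],[0,0,0],[0,0,0],[0,0,0]],"claw":[0.03,0.03,0.03,0.03,0.03,0.03,0.03,0.03,0.03,0.03,0.03,0.03]}'; python3 -m jog '{"dp":[[0.002,0,0],[0.004,0,0],[0.006,0,0],[0.007,0,0],[0.007,0,0]],"rot":[[0,0,0],[0,0,0],[0,0,0],[0,0,0],[0,0,0]],"claw":[0.03,0.03,0.03,0.03,0.03]}'
```

```text
t: 4.5
eef_pos: [611.7, -18.4, 18.6]
tcp_rot: [-1.571, -0.0, 0.028]
ft_force: [-4.2, -0.5, 2.8]
opening: 0.318
t: 5.0
eef_pos: [618.4, -18.2, 18.6]
tcp_rot: [-1.571, -0.001, 0.028]
ft_force: [-1.6, 0.8, -0.1]
opening: 0.315
```

```bash
python3 -m jog '{"dp":[[0.001,0,0],[0.002,0,0],[0.003,0,0],[0.003,0,0]],"rot":[[0,0,0],[0,0,0],[0,0,0],[0,0,0]],"claw":[0.03,0.03,0.03,0.03]}';python3 - <<'E'
from h import *
a=read_camera("top");cv2.imwrite("pics/top1.png",a[:,:,::-1]);cv2.imwrite("pics/top1c.png",cv2.resize(a[160:260,195:335,::-1],None,fx=5,fy=5,interpolation=2))
E
```

```text
t: 5.4
eef_pos: [620.5, -18.1, 18.6]
tcp_rot: [-1.571, 0.002, 0.028]
ft_force: [-6.3, -1.1, 2.7]
opening: 0.316
```

View pics/top1c.png

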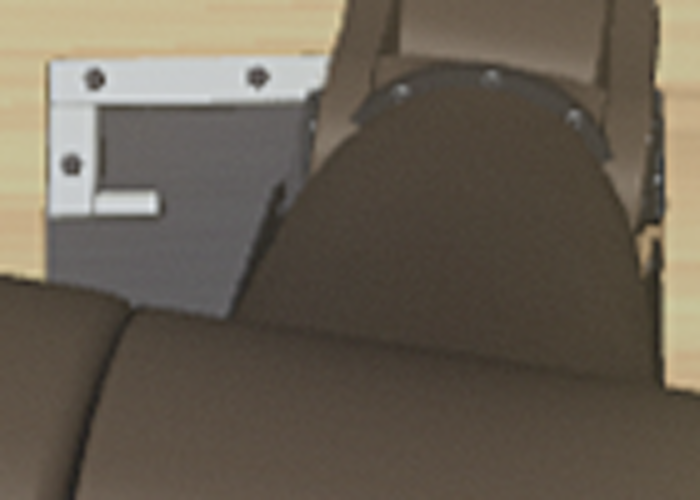

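The arm hides the tab from above. I'll judge contact with the rail by force.

```bash
python3 -m jog '{"dp":[[0.001,0,0],[0.002,0,0],[0.002,0,0],[0.002,0,0]],"rot":[[0,0,0],[0,0,0],[0,0,0],[0,0,0]],"claw":[0.03,0.03,0.03,0.03]}'
```

```text
t: 5.85
eef_pos: [620.7, -18.2, 18.5]
tcp_rot: [-1.57, 0.006, 0.028]
ft_force: [-14.3, -2.8, 8.8]
opening: 0.316
```

```bash
python3 -m jog '{"dp":[[0.001,0,0],[0.002,0,0],[0.002,0,0],[0.002,0,0]],"rot":[[0,0,0],[0,0,0],[0,0,0],[0,0,0]],"claw":[0.03,0.03,0.03,0.03]}'
```

```text
t: 6.25
eef_pos: [620.8, -18.2, 18.5]
tcp_rot: [-1.57, 0.01, 0.029]
ft_force: [-24.0, -3.9, 14.6]
opening: 0.313
```

Force climbs to 24 N with no motion at x=620.8, where 620.4 was predicted, so the tab is against the rail. I'll retreat, rise, and check from the wrist camera while closing the fingers.

```bash
python3 -m jog '{"dp":[[-0.025,0,0],[-0.045,0,0],[-0.045,0,0],[-0.045,-0.05,0],[-0.045,-0.1,0],[-0.045,-0.15,0],[0,-0.19,0],[0.05,-0.196,0],[0.07,-0.196,0],[0.07,-0.196,0],[0.07,-0.196,0],[0.07,-0.196,0]],"rot":[[0,0,0],[0,0,0],[0,0,0],[0,0,0],[0,0,0],[0,0,0],[0,0,0],[0,0,0],[0,0,0],[0,0,0],[0,0,0],[0,0,0]],"claw":[0.03,0.03,0.03,0.03,0.03,0.03,0,0,0,0,0,0]}'
python3 - <<'E'
from h import *
c=camera_info("wrist");a=read_camera("wrist");cv2.imwrite("pics/w2.png",a[:,:,::-1])
import pickle;pickle.dump(c,open("w2.pkl","wb"));s=state();print(s['eef_pos'],s['tcp_rot'])
E
```

```text
t: 7.45
eef_pos: [694.5, -16.0, 214.4]
tcp_rot: [-1.571, 0.001, 0.028]
ft_force: [0.1, -0.1, -0.1]
opening: 0.002
[694.47065638 -16.05688775 214.67057517] [-1.57069568e+00  2.60568621e-04  2.81165342e-02]
```

View pics/w2.png

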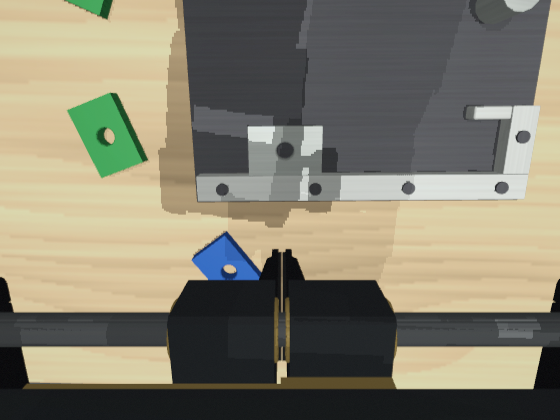

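The tab lies flat against the rail: left end at column 248, right end at 322, far edge at row 126, and the rail edge at row 174 with no visible gap.

Run:
```python
from h import *
import pickle;c=pickle.load(open("w2.pkl","rb"))
print(ray(c,[(248,126),(322,126),(322.5,173.5),(248.5,174)],28))
print(ray(c,[(197,176),(502,174)],30), 'corner/keeper',ray(c,[(503,174),(466,119)],30))
```

```text
[[633.2002464  -49.74846372]
 [631.29200766  18.9928935 ]
 [675.69419762  22.02758845]
 [678.15141264 -49.11938682]]
[[681.11081975 -98.26715097]
 [671.0895107  193.53478619]] corner/keeper [[671.06298747 194.49153244]
 [621.28329129 150.79514208]]
```

```bash
python3 -m jog '{"dp":[[-0.042,0,-0.063],[-0.042,0,-0.063],[-0.042,0,-0.063],[-0.042,0.05,-0.063],[-0.042,0.1,-0.063],[-0.042,0.15,-0.063],[-0.042,0.18,-0.063],[-0.042,0.195,-0.063],[-0.042,0.195,-0.063],[-0.042,0.195,-0.063]],"rot":[[0,0,0],[0,0,0],[0,0,0],[0,0,0],[0,0,0],[0,0,0],[0,0,0],[0,0,0],[0,0,0],[0,0,0]],"claw":[0,0,0,0,0,0,0,0,0,0]}'; python3 -m jog '{"dp":[[0,0,0.007],[0,0,0.014],[0,0,0.02],[0.0005,0,0.026],[0.001,0,0.032],[0.0015,0,0.038],[0.002,0,0.044],[0.002,0,0.05],[0.002,0,0.056],[0.002,0,0.062],[0.002,0,0.066],[0.002,0,0.07]],"rot":[[0,0,0],[0,0,0],[0,0,0],[0,0,0],[0,0,0],[0,0,0],[0,0,0],[0,0,0],[0,0,0],[0,0,0],[0,0,0],[0,0,0]],"claw":[0,0,0,0,0,0,0,0,0,0,0,0]}'
```

```text
t: 8.5
eef_pos: [655.7, -80.0, 21.1]
tcp_rot: [-1.571, -0.002, 0.028]
ft_force: [0.3, -0.6, 0.2]
opening: 0.005
t: 9.7
eef_pos: [654.2, -10.8, 20.0]
tcp_rot: [-1.572, 0.002, 0.029]
ft_force: [-4.7, -8.6, 4.7]
opening: 0.004
```

```bash
python3 -m jog '{"dp":[[0,0,0.005],[0,0,0.01],[0,0,0.015],[0,0,0.02],[0,0,0.025],[0,0,0.03],[0,0,0.035],[0,0,0.04],[0,0,0.045],[0,0,0.05],[0,0,0.053],[0,0,0.055]],"rot":[[0,0,0],[0,0,0],[0,0,0],[0,0,0],[0,0,0],[0,0,0],[0,0,0],[0,0,0],[0,0,0],[0,0,0],[0,0,0],[0,0,0]],"claw":[0,0,0,0,0,0,0,0,0,0,0,0]}'
python3 - <<'E'
from h import *
for n in("scene",):
    c=camera_info(n);a=read_camera(n)[:,:,::-1];cv2.imwrite("pics/s1.png",cv2.resize(a[170:290,200:400],None,fx=4,fy=4,interpolation=2))
E
```

```text
t: 10.9
eef_pos: [652.4, 44.2, 19.9]
tcp_rot: [-1.572, 0.002, 0.029]
ft_force: [-4.9, -8.8, 6.7]
opening: 0.004
```

View pics/s1.png

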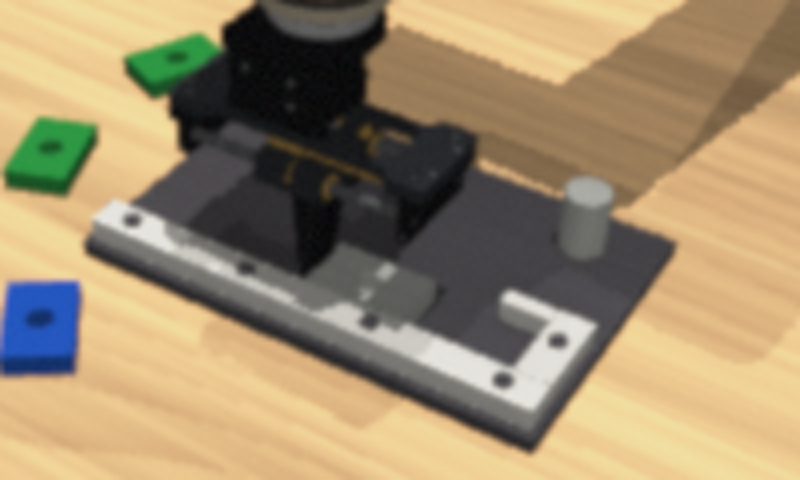

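The tab runs flush along the rail at crop (380,285), still short of the keeper tip at (505,300). I'll continue into the pocket.

```bash
python3 -m jog '{"dp":[[0,0,0.005],[0,0,0.01],[0,0,0.015],[0,0,0.02],[0,0,0.025],[0,0,0.03],[0,0,0.035],[0,0,0.04],[0,0,0.045],[0,0,0.05],[0,0,0.055],[0,0,0.059]],"rot":[[0,0,0],[0,0,0],[0,0,0],[0,0,0],[0,0,0],[0,0,0],[0,0,0],[0,0,0],[0,0,0],[0,0,0],[0,0,0],[0,0,0]],"claw":[0,0,0,0,0,0,0,0,0,0,0,0]}'; python3 -m jog '{"dp":[[0,0,0.002],[0,0,0.004],[0,0,0.006],[0,0,0.007],[0,0,0.007]],"rot":[[0,0,0],[0,0,0],[0,0,0],[0,0,0],[0,0,0]],"claw":[0,0,0,0,0]}'
```

```text
t: 12.15
eef_pos: [650.5, 103.0, 19.9]
tcp_rot: [-1.572, 0.003, 0.029]
ft_force: [-6.4, -10.7, 6.4]
opening: 0.003
t: 12.65
eef_pos: [650.3, 110.0, 19.9]
tcp_rot: [-1.572, 0.003, 0.029]
ft_force: [-5.5, -9.1, 6.2]
opening: 0.004
```

```bash
python3 -m jog '{"dp":[[0,0,0.001],[0,0,0.002],[0,0,0.003],[0,0,0.003]],"rot":[[0,0,0],[0,0,0],[0,0,0],[0,0,0]],"claw":[0,0,0,0]}'; python3 -m jog '{"dp":[[0,0,0.001],[0,0,0.002],[0,0,0.002],[0,0,0.002]],"rot":[[0,0,0],[0,0,0],[0,0,0],[0,0,0]],"claw":[0,0,0,0]}'
```

```text
t: 13.05
eef_pos: [650.3, 112.9, 19.8]
tcp_rot: [-1.572, 0.003, 0.029]
ft_force: [-6.4, -8.6, 6.5]
opening: 0.005
t: 13.45
eef_pos: [650.2, 114.9, 19.8]
tcp_rot: [-1.572, 0.003, 0.029]
ft_force: [-5.2, -9.6, 6.8]
opening: 0.005
```

Still sliding; I'll keep going gently until the end stop resists.

```bash
python3 -m jog '{"dp":[[0,0,0.001],[0,0,0.002],[0,0,0.002],[0,0,0.002]],"rot":[[0,0,0],[0,0,0],[0,0,0],[0,0,0]],"claw":[0,0,0,0]}'; python3 -m jog '{"dp":[[0,0,0.001],[0,0,0.002],[0,0,0.002],[0,0,0.002]],"rot":[[0,0,0],[0,0,0],[0,0,0],[0,0,0]],"claw":[0,0,0,0]}'
```

```text
t: 13.85
eef_pos: [650.1, 116.9, 19.9]
tcp_rot: [-1.572, 0.003, 0.029]
ft_force: [-5.9, -9.0, 7.2]
opening: 0.003
t: 14.25
eef_pos: [650.0, 118.9, 19.9]
tcp_rot: [-1.572, 0.003, 0.029]
ft_force: [-6.0, -8.5, 6.8]
opening: 0.003
```

```bash
python3 -m jog '{"dp":[[0,0,0.001],[0,0,0.002],[0,0,0.002],[0,0,0.002]],"rot":[[0,0,0],[0,0,0],[0,0,0],[0,0,0]],"claw":[0,0,0,0]}'; python3 -m jog '{"dp":[[0,0,0.001],[0,0,0.002],[0,0,0.002],[0,0,0.002]],"rot":[[0,0,0],[0,0,0],[0,0,0],[0,0,0]],"claw":[0,0,0,0]}'
```

```text
t: 14.65
eef_pos: [650.0, 120.2, 19.9]
tcp_rot: [-1.573, 0.003, 0.029]
ft_force: [-6.0, -13.1, 6.4]
opening: 0.008
t: 15.05
eef_pos: [650.0, 120.4, 19.9]
tcp_rot: [-1.575, 0.004, 0.029]
ft_force: [-7.3, -24.6, 8.6]
opening: 0.005
```

The end stop is reached: motion stops at y=120.4 while the force rises to 25 N. I'll back off straight, rise and inspect.

```bash
python3 -m jog '{"dp":[[-0.003,0,-0.02],[-0.005,0,-0.04],[-0.005,-0.03,-0.04],[-0.005,-0.08,-0.04],[-0.005,-0.13,-0.04],[-0.005,-0.18,-0.04],[0.02,-0.195,-0.04],[0.045,-0.195,-0.02],[0.045,-0.195,-0.02],[0.045,-0.195,-0.02],[0.045,-0.195,-0.02]],"rot":[[0,0,0],[0,0,0],[0,0,0],[0,0,0],[0,0,0],[0,0,0],[0,0,0],[0,0,0],[0,0,0],[0,0,0],[0,0,0]],"claw":[0,0,0,0,0,0,0,0,0,0,0]}'
python3 - <<'E'
from h import *
c=camera_info("wrist");a=read_camera("wrist")[:,:,::-1].copy();cv2.imwrite("pics/w3.png",a)
cv2.imwrite("pics/w3c.png",cv2.resize(a[40:240,260:460],None,fx=3,fy=3,interpolation=2))
import pickle;pickle.dump(c,open("w3.pkl","wb"))
E
```

```text
t: 16.15
eef_pos: [696.0, 105.0, 214.2]
tcp_rot: [-1.571, 0.001, 0.028]
ft_force: [0.4, 0.2, 0.0]
opening: 0.0
```

View pics/w3c.png

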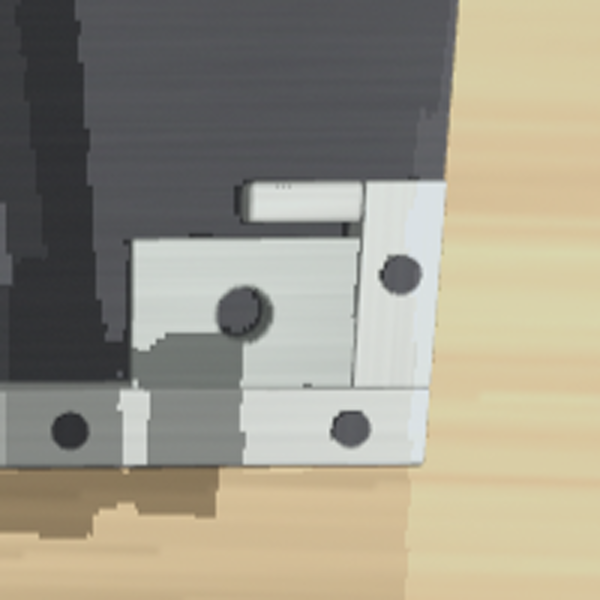

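The tab is seated. Its end meets the end stop at crop column 355 and its side meets the rail at row 386, with only hairlines between, and it is square. The arm never went near the offcut, tin or hammer.

```bash
python3 -c "
from h import *
import pickle;c=pickle.load(open('w3.pkl','rb'))
q=np.array([(132,240),(360,238),(353,386),(132,384)])/3+[260,40]
t=ray(c,q,28);print(t.round(1).tolist(),t.mean(0));print('corner',ray(c,[(260+354/3,40+387/3)],30))
job_done()"
```

```text
[[627.7, 123.0], [625.2, 193.2], [670.9, 195.5], [672.2, 125.0]] [649.00972855 159.17782847]
corner [[670.92363987 195.3615458 ]]
the job is handed in; nothing more can be done
```

The tab is in the corner pocket, against both the rail and the end stop, and the job is handed in. It took about 16 s of the 58 s allowed.

- **Against the rail:** I pushed the tab flat against the rail with two slightly opened fingers, well short of the pocket. It stopped moving and the force rose to 24 N. A wrist picture then showed it flush.
- **Into the pocket:** With closed fingers on its end and a slight bias towards the rail, I slid it along until the end stop held it. There it stopped while the force rose to 25 N. I then backed off and raised the gripper clear.

**Last checks:** The final wrist picture shows only hairlines at the rail and the end stop, and the tab is square. The tab's measured centre is (649.0, 159.2) mm. The pocket corner at (670.9, 195.4) mm and the fixture's yaw of about 0.028 rad give an expected centre of about (648.9, 159.7) mm. That agrees within 1 mm, and the calibration is only good to about 2 mm.

**Not checked or off:**
- I did not measure the offcut, tin and hammer again at the end; no arm motion came near them.
- A top-camera picture taken while pressing on the rail was blocked by the arm, so I relied on force at that moment.
- The end stop was felt about 8 mm later than I first estimated, probably because the fingertips are thinner than I assumed.

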